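Open the safety-capped cleaner bottle and hold the cap over it

TASK

Open the bottle with the orange push-and-turn safety cap: press the cap down, twist it anticlockwise until it is free, and lift it off. Finish still holding the cap upright in the air, straight above its bottle and about 10 cm higher than where it sat. Do not touch the blue-capped bottle, and leave the tools lying around where they are.

Things in the scene. Friction and masses are not known exactly. Their poses are not given: they have to be found in the camera images.
- bottle: White round cleaner bottle with an orange label band, body 72 mm in diameter, clamped upright in a dark steel ring on a 104 x 104 mm foot that is bolted to the bench: it cannot move or turn. Origin: centre of the foot's underside, on the bottle's axis, at bench height; z up. The neck is 30 mm in diameter and ends 128 mm above the bench. The yaw varies.
- lugs (a point): Point on the bottle's axis at the underside of the two bayonet lugs, 116 mm above the bench. Teeth block the cap from turning until it is pressed down 6 mm. Kept 7 to 8 mm down it turns anticlockwise seen from above (clockwise is blocked), is free of the lugs after 1.05 rad (60 degrees) and lifts straight off anywhere between 1.15 and 2.2 rad; blocked again beyond 2.3.
- cap: Loose orange push-and-turn cap, about 60 g, with a round skirt 54 mm in diameter and 32 mm high, flat on top, and a straight grip bar standing on it. Origin: centre of the skirt's lower edge, on the axis, 111 mm above the bench while locked on; z up. Locked, the cap's axes are parallel to the bottle's.
- bar (a point): Centre of the grip bar on the cap, 45 mm above the cap's origin: the bar is 44 mm long along the cap's x, 14 mm wide along its y, and stands from 32 mm (the cap's flat top) to 58 mm above the cap's origin. Pinch it across its width to hold, press, twist and lift the cap.
- seal_disc (a joint): Travel in m of the sprung disc in the bottle mouth that pushes the cap up, growing downward: 0 with the cap locked and not pressed, 0.006 when the teeth are just clear, 0.009 at the cap's hard stop, -0.002 when the cap is off. Spring force 4 N at 0, 9 N at 0.006, 11 N at 0.009.
- other_bottle: The same bottle, holder and cap shape with blue cap and blue label band, 169 mm tall, fixed to the bench; not to be touched. Origin: centre of the foot's underside at bench height. Which of the two bottles stands on the left varies.
- marker: Blue marker pen lying on the bench, 130 mm long, 18 mm thick; to be left alone.
- tape: Roll of black tape lying flat, 70 mm in diameter, 19 mm high; to be left alone.
- screwdriver: Screwdriver with green handle lying on the bench, 160 mm long, 27 mm thick; to be left alone.
Mind the look-alikes: they are no part of the job. What is meant by the cap is not white, and is the smaller of those in its own colour.

How it is judged:
On the way, in this order (a step that is already met when the one before it is completed fails the run):
1. the cap is pressed down, at least 4.5 mm, while still locked (value of joint seal_disc above 0.0045 m and angle between the x axis of cap and the x axis of bottle, either way round below 0.3 rad), for 0.05 s.
2. the cap is twisted free (more than 57 degrees) while still on the neck (angle between the x axis of cap and the x axis of bottle, either way round above 1 rad and z of cap in the frame of bottle below 0.117 m), for 0.02 s.
At the end, for the whole second after the job is handed in: The gripper still holds the cap (more than 2 N), at rest, 50 to 160 mm higher than where it sat locked, within 40 mm of the bottle's axis, tilted less than 0.3 rad, not touching the bottle (z of cap in the frame of bottle between 0.161 and 0.271 m and horizontal distance between cap and bottle below 0.04 m and angle between cap's own z axis and vertical below 0.3 rad and contact force between cap and the fingers above 2 N and contact force between cap and bottle below 0.2 N and linear speed of cap below 0.03 m/s); the arm keeps its last pose, push and grip.
It fails at once if the blue-capped bottle is touched (contact force between any of the arm, the fingers, cap and other_bottle above 1 N).
It fails at once if the marker is shifted more than 20 mm (distance of marker from where it was at the start of the episode above 0.02 m).
It fails at once if the tape is shifted more than 20 mm (distance of tape from where it was at the start of the episode above 0.02 m).
It fails at once if the screwdriver is shifted more than 20 mm (distance of screwdriver from where it was at the start of the episode above 0.02 m).
It also fails if it takes over 34 s, if anything falls off the work surface, if the arm or the gripper's body presses on something with over 40 N, if the wrist force passes 120 N, or if a joint passes its speed limit or range.

ROBOT

A 6-joint arm with a two-finger parallel gripper is mounted at the origin on a cart in front of the work surface, level with it; the furniture and walls round the work are solid. World frame = base frame: x ahead of the robot, y to its left, z up, the work surface at z = 0. Lengths are in m, angles in rad, forces in N, time in s.
With the tool pointing down it reaches from about 0.35 to 0.975 m from the base axis. Payload 4.9 kg.
Tool frame: the origin (TCP) lies between the finger pads; the fingertips stand 22 mm ahead of it and the grasp point (between the pads) lies 3 mm ahead of it; z points along the fingers, y is the line along which they close (so a half turn about z gives the same grasp; the last joint's range is limited). The gripper opens to 85 mm and grips with 20 to 120 N. Pads are 22 mm wide; open, the fingers measure 114 mm over their backs; the gripper's body (76 mm by 85 mm) begins 54 mm behind the grasp point. The pads swing forward as they close: fully open they stand 13 mm farther back than shut.
Start: joints at [-1.29, 0.053, 1.613, -0, 1.476, -0.119], TCP at [0.243, -0.576, 0.253] pointing down, gripper open.
Joint ranges: [-3.01, 3.01], [-1.01, 2.22], [0.06, 2.58], [-1.02, 4.17], [0.09, 2.62], [-3.14, 3.14]. Speed limits (rad/s): [2.57, 2.57, 3.14, 3.14, 3.14, 3.14].

INTERFACE

Orientations are given as a unit quaternion [w, x, y, z].
In Python, from plant import state, grab_frame, get_calibration, job_done, recognise, regions_of gives the robot as it stands.
- The arm moves only by the tool apply_moves, never from a script. Its argument "targets" is a list of rows, each an object with "translation": the shift along the tool's x, y, z normalised to -1 to 1, where 1 is 100 mm, a list of three; "twist": the turn about the tool's z normalised to -1 to 1, where 1 is 0.1 rad; "hand": the opening, from 0 (shut) to 1 (fully open). A call has 1 to 8 rows; each row shifts and turns the commanded pose from where the row before left it, along the tool's axes as they then stand; what a row does not reach is not made up. A row lasts 1/10 s, in which the tool goes at most 50 mm and 8.59 degrees, less where a joint would pass 70% of its speed; a pose out of reach is approached as far as the arm can. A call with a number of a shift or a turn outside -1 to 1 is refused whole. A call with a gripper value outside its range is refused whole. The fingers move at their own pace and stop on an object; the grip force is fixed at half the most. Time passes only in rows, so rows that do not move let the fingers close. It gives the time, the measured TCP pose, the force, the opening and the grip force at its end, in the units of the state.
- state(): the state, without advancing time (a new reading comes with each control period).
- grab_frame(name): name is "side" or "top"; returns the picture (420x560x3 uint8, red, green, blue); there is no depth.
- get_calibration(name): a dict with "camera_matrix" (3x3 intrinsics, pixels), "pose" (4x4, takes a point from camera to world coordinates). Camera axes: x right, y up, looking along -z (the intrinsics and any distortion apply to the point x, -y, -z); pixel columns grow to the right and rows downward; lengths in m; the calibration is good to about 2 mm. A picture is of the moment at which its call begins. get_calibration takes no time and is no camera call.
- job_done(): hands the job in; it is judged then, once.
Trained networks look in the newest picture that a camera, given by its name, has taken for a name from the list of things; names that differ only in an ending like _2 or _b are one class to them, and where a whole thing is asked for, a point or a joint stands for the part that bears it (a point fixed in the world has none). Each returns a list of dicts, best first, with "score" (0 to 1); they miss things now and then, are a little off and sometimes report something else, mostly with a low value. They report only what shows in the picture. A call takes as long as a camera call. They do not tell look-alikes from the thing itself.
- recognise(camera, query): "point" ([x, y, z] in m, in world coordinates, good to about 4 mm: the middle of the surface that is visible of it).
- regions_of(camera, query): "pixels" (420x560 bool, what is visible of it).
The state is a dict: "time": time; "joint_pos": joint angles; "joint_vel": joint speeds; "joint_efforts": joint torques, N m; "tool_pos": TCP position; "tool_rot": TCP orientation; "contact_force": force on the tool from outside, world axes, zero at the start; "ft_torque": the same for the moment, N m; "gripper_width": opening from 0.0 (shut) to 1.0 (fully open); "grasp_force": force on a finger pad.
Only numpy, scipy, OpenCV 4.12 (cv2) and the standard library are available. Lean on these libraries where they do the work, as an engineer would, in place of code of your own. Each camera call takes 0.05 s, during which the arm holds its last target. There are 200 camera calls.

## Working session

There is one attempt and no reset: what is moved stays moved. The work goes in short steps, Python scripts to look and compute and a tool call to move; the robot and the scene stay as the last step left them, time stands still between calls to the robot, and variables do not carry over. Pictures are saved under pics/ and viewed, at most 10 in all, crops included, and the job is handed in when it is done.

Besides the shell and the picture viewer there is one more tool, called as name(argument=value, ...) on one line, values as JSON. apply_moves: Moves the arm, as the interface text tells. Its arguments: {"type":"object","properties":{"targets":{"type":"array"}},"required":["targets"]}

```bash
mkdir -p pics; python3 - <<'E'
from plant import *
import cv2,numpy as np
for c in("side","top"):
    im=grab_frame(c); cv2.imwrite(f"pics/{c}0.png",im[:,:,::-1])
    k=get_calibration(c); print(c,np.round(k["camera_matrix"],1).tolist(),np.round(k["pose"],3).tolist())
    for q in("cap","bottle","other_bottle","bar"):
        for r in recognise(c,q)[:4]: print(q,np.round(r["point"],3),round(r["score"],2))
    for r in regions_of(c,"cap")[:4]:
        v,u=np.nonzero(r["pixels"]); print("reg",round(r["score"],2),len(u),u.mean().round(),v.mean().round(),u.min(),u.max(),v.min(),v.max())
print(state())
E
```

```text
side [[512.1, 0.0, 284.4], [0.0, 512.1, 208.3], [0.0, 0.0, 1.0]] [[-0.999, -0.001, 0.034, 0.521], [0.029, -0.557, 0.83, 0.619], [0.018, 0.83, 0.557, 0.712], [0.0, 0.0, 0.0, 1.0]]
cap [ 0.591 -0.066  0.042] 0.82
cap [ 0.385 -0.366  0.032] 0.75
cap [ 0.501 -0.376  0.146] 0.57
bottle [ 0.5   -0.362  0.036] 0.63
other_bottle [ 0.462 -0.012  0.064] 0.77
bar [ 0.586 -0.062  0.043] 0.94
bar [ 0.502 -0.376  0.142] 0.76
bar [ 0.384 -0.367  0.036] 0.6
reg 0.96 1654 230.0 303.0 210 250 275 327
reg 0.83 556 326.0 216.0 314 337 202 229
reg 0.81 620 276.0 173.0 264 288 159 187
top [[472.6, 0.0, 276.8], [0.0, 472.6, 204.5], [0.0, 0.0, 1.0]] [[0.007, 0.997, -0.071, 0.405], [-1.0, 0.005, -0.025, -0.283], [-0.024, 0.072, 0.997, 1.26], [0.0, 0.0, 0.0, 1.0]]
cap [ 0.498 -0.383  0.145] 0.85
cap [ 0.384 -0.377  0.031] 0.71
cap [ 0.586 -0.089  0.043] 0.67
bottle [ 0.488 -0.371  0.009] 0.66
bottle [ 0.448 -0.545  0.025] 0.25
other_bottle [ 0.447 -0.542  0.023] 0.75
other_bottle [ 0.466 -0.048  0.03 ] 0.56
bar [ 0.5   -0.384  0.145] 0.8
bar [ 0.384 -0.377  0.035] 0.7
bar [ 0.588 -0.087  0.042] 0.64
reg 0.79 
[... 153 characters left out ...]
997678e+00,  5.26640172e-02,  1.61289122e+00, -4.94478113e-05,
        1.47597843e+00, -1.18996936e-01]), 'joint_vel': array([ 3.65233784e-04, -1.97355473e-03, -3.11750564e-03,  7.11977438e-05,
       -9.92326959e-04, -2.97859013e-04]), 'joint_efforts': array([ 3.78234008e-04, -3.93405175e+01, -3.70230603e+01, -4.88125670e-05,
        6.37668181e-04, -4.84953038e-07]), 'tool_pos': array([ 0.24326797, -0.57570063,  0.25333116]), 'tool_rot': array([ 3.13874804e-05,  9.80084338e-01,  1.98581695e-01, -2.21485464e-05]), 'contact_force': array([ 1.27161131,  0.86322954, -0.02352956]), 'ft_torque': array([0.00558652, 0.01635526, 0.00914697]), 'grasp_force': 0.0, 'gripper_width': 1.0010022505989937}
```

View pics/side0.png

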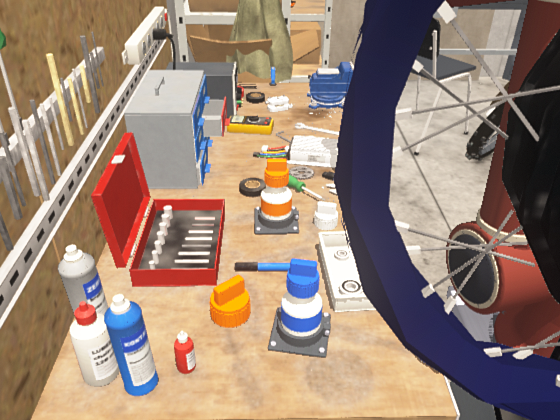

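View pics/top0.png

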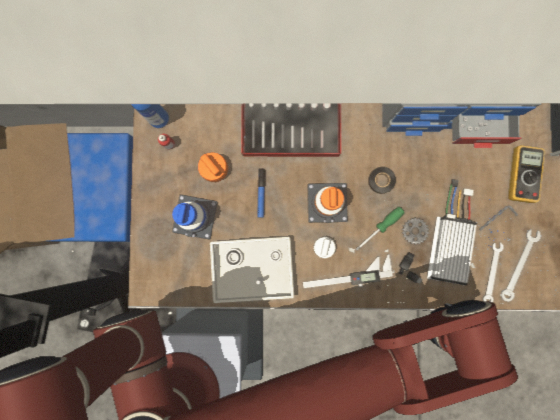

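The side view shows the orange-capped bottle at (276,173), the blue-capped bottle at (302,290) and a large loose orange cap at (230,303). The top view shows three cap candidates:
- Orange cap on the bottle at (331,198).
- Larger loose orange cap at (212,167).
- White cap at (324,247).

The one meant is (331,198), because it is not white and is the smaller of the two orange ones. I'll confirm it in a crop and triangulate.

```bash
cat > h.py <<'E'
from plant import *
import cv2,numpy as np
def proj(c,P):
    k=get_calibration(c);T=k["pose"];p=(np.atleast_2d(P)-T[:3,3])@T[:3,:3]
    p=p*[1,-1,-1];q=p@k["camera_matrix"].T;return q[:,:2]/q[:,2:]
def ray(c,uv):
    k=get_calibration(c);T=k["pose"];d=np.linalg.inv(k["camera_matrix"])@[uv[0],uv[1],1]
    d=T[:3,:3]@(d*[1,-1,-1]);return T[:3,3],d/np.linalg.norm(d)
def onz(c,uv,z):
    o,d=ray(c,uv);return o+d*(z-o[2])/d[2]
def tri(a,b):
    A=[];B=[]
    for c,uv in(a,b):
        o,d=ray(c,uv);M=np.eye(3)-np.outer(d,d);A.append(M);B.append(M@o)
    return np.linalg.solve(sum(A),sum(B))
E
python3 - <<'E'
from h import *
im=cv2.imread("pics/top0.png");s=cv2.imread("pics/side0.png")
a=cv2.resize(im[165:235,295:365],(399,600),interpolation=2) if 0 else cv2.resize(im[168:228,300:360],(400,400),interpolation=cv2.INTER_CUBIC)
b=cv2.resize(s[150:240,235:325],(400,400),interpolation=cv2.INTER_CUBIC)
cv2.imwrite("pics/crop.png",np.hstack([a,b]))
# orange mask centroids, bar silhouettes
P=np.array([.503,-.375,.156])
print(proj("top",P),proj("side",P))
from scipy.optimize import least_squares
def model(p):   # cap+bar outline hull points
    x,y,z,yaw=p;t=np.linspace(0,2*np.pi,40,endpoint=False)
    c=np.c_[27*np.cos(t),27*np.sin(t)]*1e-3
    pts=[np.c_[c,np.full(40,h)] for h in(0,.032)]
    pts.append(np.array([[i*.022,j*.007,.058] for i in(1,-1) for j in(1,-1)]))
    q=np.vstack(pts);R=np.array([[np.cos(yaw),-np.sin(yaw),0],[np.sin(yaw),np.cos(yaw),0],[0,0,1]])
    return q@R.T+[x,y,z]
masks={}
for c,i,box in(("top",im,(310,180,352,215)),("side",s,(255,150,297,189))):
    hsv=cv2.cvtColor(i,cv2.COLOR_BGR2HSV);m=((hsv[...,0]<18)&(hsv[...,1]>150)&(hsv[...,2]>90)).astype(np.uint8)
    k=np.zeros_like(m);k[box[1]:box[3],box[0]:box[2]]=1;masks[c]=m&k
    v,u=np.nonzero(masks[c]);print(c,len(u),u.mean(),v.mean(),u.min(),u.max(),v.min(),v.max())
S=6
def ren(c,p):
    out=np.zeros((420*1,560),np.float32);q=proj(c,model(p))
    big=np.zeros((60*S,60*S),np.uint8);o=np.array({"top":(300,165),"side":(246,140)}[c])
    for g in(q[:80],np.vstack([q[80:],proj(c,model(p)[80:]-[0,0,.026])])):
        h=cv2.convexHull(np.round((g-o+.5)*S).astype(np.int32));cv2.fillConvexPoly(big,h,255)
    r=cv2.resize(big,(60,60),interpolation=cv2.INTER_AREA)/255.
    return r,o
def cost(p):
    e=0
    for c in masks:
        r,o=ren(c,p);e+=np.abs(r-masks[c][o[1]:o[1]+60,o[0]:o[0]+60]).sum()
    return e
from scipy.optimize import differential_evolution as de
r=de(cost,[(.47,.53),(-.40,-.35),(.09,.13),(-1.6,1.6)],seed=1,maxiter=60,popsize=12)
print(r.x,r.fun)
for y in np.arange(-1.6,1.6,.2): print(round(y,1),round(cost([*r.x[:3],y])),end="; ")
E
```

```text
[[327.61612319 196.57036618]] [[275.51170036 166.51036318]]
top 403 331.9652605459057 198.02233250620347 321 343 187 209
side 489 276.12883435582825 173.91002044989776 264 288 158 187Traceback (most recent call last):
  File "<stdin>", line 36, in <module>
    return fun(*args, **kwargs)
    ret = solver.solve()
    next(self)
    ~~~~^^^^^^
    energy = self.func(parameters)
    return self.f(x, *self.args)
           ~~~~~~^^^^^^^^^^^^^^^
  File "<stdin>", line 33, in cost
  File "<stdin>", line 24, in ren
  File "h.py", line 4, in proj
    k=get_calibration(c);T=k["pose"];p=(np.atleast_2d(P)-T[:3,3])@T[:3,:3]
ValueError: time passes only in moves, steps and waits
```

View pics/crop.png

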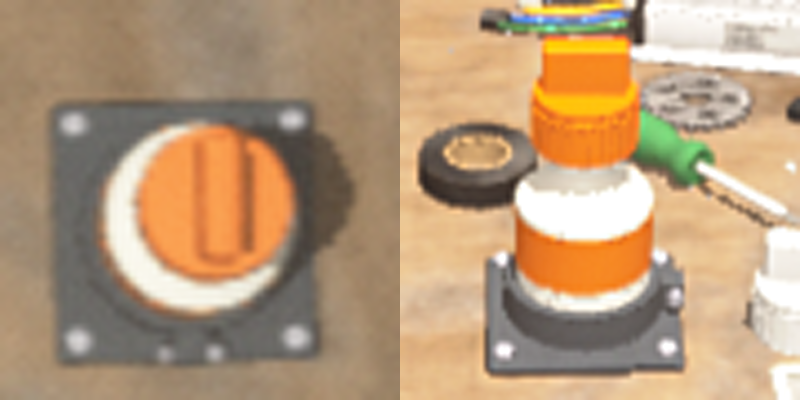

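The crop confirms the small orange cap on the bottle, at (332,198) in the top view. Its bar runs almost vertically in the image, so along world x, and the foot is nearly square to the image. I'll cache the calibration and fit the pose.

```bash
sed -i '/^import cv2/a K={c:get_calibration(c) for c in("side","top")}' h.py; sed -i 's/k=get_calibration(c)/k=K[c]/' h.py
python3 - <<'E'
from h import *
im=cv2.imread("pics/top0.png");s=cv2.imread("pics/side0.png")
t=np.linspace(0,2*np.pi,40,endpoint=False);cc=np.c_[27*np.cos(t),27*np.sin(t)]*1e-3
M=np.vstack([np.c_[cc,np.full(40,h)] for h in(0,.032)]+[[[i*.022,j*.007,h] for h in(.032,.058) for i in(1,-1) for j in(1,-1)]])
def model(p):
    c_,s_=np.cos(p[3]),np.sin(p[3]);return M@np.array([[c_,s_,0],[-s_,c_,0],[0,0,1]])+p[:3]
masks={}
for c,i,b in(("top",im,(310,180,352,215)),("side",s,(255,150,297,189))):
    h=cv2.cvtColor(i,cv2.COLOR_BGR2HSV);m=(h[...,0]<18)&(h[...,1]>150)&(h[...,2]>90)
    k=np.zeros(m.shape);k[b[1]:b[3],b[0]:b[2]]=1;masks[c]=m*k
S=6;O={"top":(300,165),"side":(246,140)}
def cost(p):
    e=0
    for c in masks:
        q=proj(c,model(p));o=np.array(O[c]);big=np.zeros((360,360),np.uint8)
        for g in(q[:80],q[80:]): cv2.fillConvexPoly(big,cv2.convexHull(np.round((g-o+.5)*S).astype(np.int32)),255)
        r=cv2.resize(big,(60,60),interpolation=cv2.INTER_AREA)/255.
        e+=np.abs(r-masks[c][o[1]:o[1]+60,o[0]:o[0]+60]).sum()
    return e
from scipy.optimize import differential_evolution as de
r=de(cost,[(.47,.53),(-.41,-.35),(.09,.13),(-1.6,1.6)],seed=1,maxiter=60,popsize=12)
print(r.x,r.fun)
# bar edges & foot corners from the top crop (crop px/6.667+300,168)
f=lambda u,v:(u/6.667+299.6,v/6.667+167.6)
for n,z,pts in(("foot",.008,[(55,103),(310,103),(318,355),(57,362)]),("bar",.169,[(196,138),(200,260),(238,138),(240,260)])):
    P=np.array([onz("top",f(*p),z) for p in pts]);print(n,P.mean(0).round(4),P[:,:2].round(4).tolist())
E
```

```text
[ 0.50128906 -0.38792638  0.11017737 -0.00917624] 229.0549019607843
foot [ 0.5013 -0.3865  0.008 ] [[0.5521, -0.3348], [0.5525, -0.4363], [0.4521, -0.4391], [0.4487, -0.3359]]
bar [ 0.4999 -0.3849  0.169 ] [[0.5211, -0.3771], [0.4786, -0.3785], [0.5211, -0.3917], [0.4787, -0.3923]]
```

Both views agree. The cap axis is at (0.501,-0.386), its base at z≈0.110 (the text says 0.111), and the bar yaw is about +0.015. I'll move above it.

apply_moves(targets=[{"translation": [0.2, -0.05, 0], "twist": 0, "hand": 1}, {"translation": [0.3, -0.07, 0], "twist": 0, "hand": 1}, {"translation": [0.3, -0.07, 0], "twist": 0, "hand": 1}, {"translation": [0.3, -0.07, 0], "twist": 0, "hand": 1}, {"translation": [0.3, -0.07, 0], "twist": 0, "hand": 1}, {"translation": [0.3, -0.07, 0], "twist": 0, "hand": 1}, {"translation": [0.3, -0.07, 0], "twist": 0, "hand": 1}, {"translation": [0.3, -0.07, 0], "twist": 0, "hand": 1}])

```text
time: 1.4
tool_pos: [0.4351, -0.4356, 0.2534]
tool_rot: [0.0, 0.98, 0.199, 0.0]
contact_force: [0.7, 0.6, -1.0]
gripper_width: 1.001
grasp_force: 0.0
```

apply_moves(targets=[{"translation": [0.3, -0.07, 0], "twist": 0, "hand": 1}, {"translation": [0.3, -0.07, 0], "twist": 0, "hand": 1}, {"translation": [0.2, -0.06, 0], "twist": 0, "hand": 1}, {"translation": [0, 0, 0], "twist": 1, "hand": 1}, {"translation": [0, 0, 0], "twist": 1, "hand": 1}, {"translation": [0, 0, 0], "twist": 1, "hand": 1}, {"translation": [0, 0, 0], "twist": 0.85, "hand": 1}, {"translation": [0, 0, 0], "twist": 0, "hand": 1}])

```text
time: 2.2
tool_pos: [0.5001, -0.3868, 0.2534]
tool_rot: [0.0, 1.0, 0.008, 0.0]
contact_force: [-0.2, -0.3, 0.5]
gripper_width: 1.0
grasp_force: 0.0
```

```bash
python3 - <<'E'
from h import *
s=state();w,x,y,z=s["tool_rot"];p=s["tool_pos"]
print(p,s["tool_rot"],"yaw",2*np.arctan2(y,x),s["contact_force"],s["time"],s["joint_pos"])
a=grab_frame("side");b=grab_frame("top")
for n,i,c in(("side",a,(276,150)),("top",b,(332,198))):
    print(n,proj(n,p+[0,0,-.022]),proj(n,p))
cr=lambda i,u,v:cv2.resize(i[v-50:v+50,u-50:u+50,::-1],(400,400),interpolation=cv2.INTER_CUBIC)
cv2.imwrite("pics/ab.png",np.hstack([cr(b,332,198),cr(a,276,150)]))
E
```

```text
[ 0.50008269 -0.38683322  0.25337151] [4.14741916e-05 9.99971460e-01 7.55485426e-03 3.54417908e-05] yaw 0.015109852272954888 [-0.21433024 -0.31632604  0.46250129] 2.2 [-7.76025062e-01  6.94934678e-02  1.59526202e+00 -8.76762484e-06
  1.47672841e+00  7.79662236e-01]
side [[277.06628604 133.18479403]] [[277.16581835 123.7669504 ]]
top [[335.93351582 194.87189408]] [[336.97138545 193.92256806]]
```

View pics/ab.png

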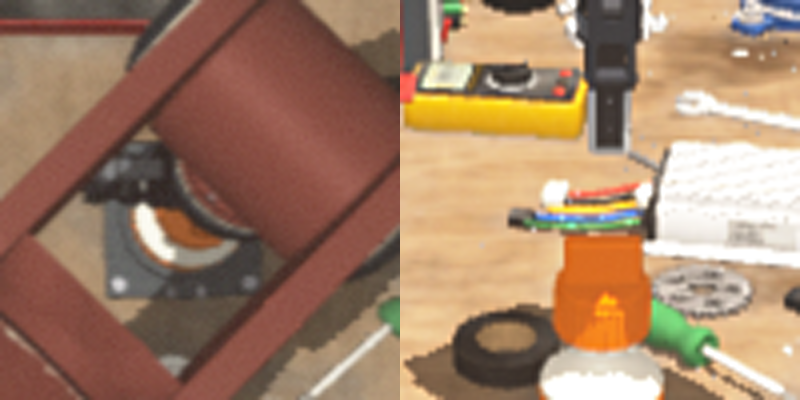

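The side view shows the finger at (278,135) directly over the bar at (277,172), about 1 mm off in x. I'll descend to TCP z≈0.167 and close.

apply_moves(targets=[{"translation": [0.01, 0, 0.2], "twist": 0, "hand": 1}, {"translation": [0, 0, 0.2], "twist": 0, "hand": 1}, {"translation": [0, 0, 0.2], "twist": 0, "hand": 1}, {"translation": [0, 0, 0.16], "twist": 0, "hand": 1}, {"translation": [0, 0, 0.1], "twist": 0, "hand": 1}, {"translation": [0, 0, 0], "twist": 0, "hand": 1}])

```text
time: 2.9
tool_pos: [0.5003, -0.3862, 0.1653]
tool_rot: [-0.001, 1.0, 0.008, -0.001]
contact_force: [-0.3, -0.3, 0.1]
gripper_width: 1.001
grasp_force: 0.0
```

apply_moves(targets=[{"translation": [0, 0, 0], "twist": 0, "hand": 0.4}, {"translation": [0, 0, 0], "twist": 0, "hand": 0.4}, {"translation": [0, 0, 0], "twist": 0, "hand": 0.4}, {"translation": [0, 0, 0], "twist": 0, "hand": 0.4}])

```text
time: 3.3
tool_pos: [0.5013, -0.3871, 0.1682]
tool_rot: [0.0, 1.0, 0.007, 0.001]
contact_force: [-0.4, 0.3, -0.5]
gripper_width: 0.402
grasp_force: 0.0
```

apply_moves(targets=[{"translation": [0, 0, 0], "twist": 0, "hand": 0}, {"translation": [0, 0, 0], "twist": 0, "hand": 0}, {"translation": [0, 0, 0], "twist": 0, "hand": 0}, {"translation": [0, 0, 0], "twist": 0, "hand": 0}, {"translation": [0, 0, 0], "twist": 0, "hand": 0}])

```text
time: 3.8
tool_pos: [0.5011, -0.387, 0.1678]
tool_rot: [0.0, 1.0, 0.007, 0.0]
contact_force: [-0.7, 0.8, 3.5]
gripper_width: 0.15
grasp_force: 60.9
```

The bar is gripped: 13 mm opening, 61 N. Pressing next.

apply_moves(targets=[{"translation": [0, 0, 0.015], "twist": 0, "hand": 0}, {"translation": [0, 0, 0.015], "twist": 0, "hand": 0}, {"translation": [0, 0, 0.015], "twist": 0, "hand": 0}, {"translation": [0, 0, 0.015], "twist": 0, "hand": 0}, {"translation": [0, 0, 0.015], "twist": 0, "hand": 0}, {"translation": [0, 0, 0], "twist": 0, "hand": 0}, {"translation": [0, 0, 0], "twist": 0, "hand": 0}, {"translation": [0, 0, 0], "twist": 0, "hand": 0}])

```text
time: 4.6
tool_pos: [0.5012, -0.387, 0.1612]
tool_rot: [0.0, 1.0, 0.007, 0.0]
contact_force: [-2.8, 2.4, 7.9]
gripper_width: 0.152
grasp_force: 61.6
```

apply_moves(targets=[{"translation": [0, 0, 0.01], "twist": 0, "hand": 0}, {"translation": [0, 0, 0], "twist": 0, "hand": 0}, {"translation": [0, 0, 0], "twist": 0, "hand": 0}])

```text
time: 4.9
tool_pos: [0.5012, -0.387, 0.1603]
tool_rot: [0.0, 1.0, 0.007, 0.0]
contact_force: [-3.0, 2.3, 10.3]
gripper_width: 0.15
grasp_force: 61.7
```

```bash
python3 -c "
from plant import *
for i in range(4):
    s=state();print(s['tool_pos'],s['contact_force'],s['ft_torque'],s['time']);grab_frame('side')"
```

```text
[ 0.50117669 -0.38704373  0.16030872] [-2.96266477  2.32821712 10.26269306] [0.50217744 0.52937331 0.02468059] 4.9
[ 0.50120365 -0.38703077  0.16032909] [-3.05551107  2.66241708  9.89634583] [ 0.46358836  0.49493036 -0.0350145 ] 4.95
[ 0.50120073 -0.38699608  0.1603241 ] [-3.03049047  1.97623349  9.20217389] [ 0.49439266  0.50076978 -0.00306061] 5.0
[ 0.50119881 -0.38703412  0.16033092] [-2.47886741  3.00959293  9.55793584] [0.47111053 0.55334126 0.03224605] 5.05
```

The force is about 9.7 N, so the cap is about 7 mm down. Trying a small anticlockwise twist, which is a negative turn about tool z.

apply_moves(targets=[{"translation": [0, 0, 0.003], "twist": -0.5, "hand": 0}, {"translation": [0, 0, 0], "twist": -0.5, "hand": 0}, {"translation": [0, 0, 0], "twist": -0.5, "hand": 0}, {"translation": [0, 0, 0], "twist": -0.5, "hand": 0}, {"translation": [0, 0, 0], "twist": 0, "hand": 0}])

```text
time: 5.6
tool_pos: [0.502, -0.3877, 0.1606]
tool_rot: [0.001, 0.994, 0.108, 0.001]
contact_force: [-0.4, 1.2, 8.7]
gripper_width: 0.149
grasp_force: 61.8
```

```bash
python3 -c "
from plant import *
s=state();print(s['tool_pos'],s['tool_rot'],s['contact_force'],s['ft_torque'],s['time'])"
```

```text
[ 0.5019719  -0.38765007  0.16063791] [0.00128739 0.99419351 0.10759264 0.00119854] [-0.37025301  1.21410392  8.70284131] [0.24244358 0.21190878 0.03561171] 5.6
```

It turns freely with hardly any moment. I'll continue to about 1.5 rad with slightly more push.

apply_moves(targets=[{"translation": [0, 0, 0.006], "twist": -0.6, "hand": 0}, {"translation": [0, 0, 0], "twist": -0.8, "hand": 0}, {"translation": [0, 0, 0], "twist": -0.8, "hand": 0}, {"translation": [0, 0, 0], "twist": -0.8, "hand": 0}, {"translation": [0, 0, 0], "twist": -0.8, "hand": 0}, {"translation": [0, 0, 0], "twist": -0.8, "hand": 0}, {"translation": [0, 0, 0], "twist": -0.6, "hand": 0}, {"translation": [0, 0, 0], "twist": 0, "hand": 0}])

```text
time: 6.4
tool_pos: [0.502, -0.3876, 0.1601]
tool_rot: [0.001, 0.933, 0.36, 0.001]
contact_force: [-1.1, 1.7, 9.5]
gripper_width: 0.147
grasp_force: 61.9
```

```bash
python3 -c "
from plant import *
s=state();print(s['tool_pos'],s['tool_rot'],s['contact_force'],s['ft_torque'],s['time'])"
```

```text
[ 0.50195349 -0.38759526  0.16009844] [1.46735393e-03 9.33070409e-01 3.59689908e-01 7.93160076e-04] [-1.06846304  1.70560545  9.49243806] [0.19339625 0.19647662 0.06214148] 6.4
```

apply_moves(targets=[{"translation": [0, 0, 0], "twist": -0.8, "hand": 0}, {"translation": [0, 0, 0], "twist": -1, "hand": 0}, {"translation": [0, 0, 0], "twist": -1, "hand": 0}, {"translation": [0, 0, 0], "twist": -1, "hand": 0}, {"translation": [0, 0, 0], "twist": -1, "hand": 0}, {"translation": [0, 0, 0], "twist": -1, "hand": 0}, {"translation": [0, 0, 0], "twist": -1, "hand": 0}, {"translation": [0, 0, 0], "twist": -1, "hand": 0}])

```text
time: 7.2
tool_pos: [0.5019, -0.3876, 0.1601]
tool_rot: [0.002, 0.725, 0.689, 0.0]
contact_force: [-1.9, 1.7, 9.9]
gripper_width: 0.153
grasp_force: 61.9
```

```bash
python3 - <<'E'
from h import *
a=grab_frame("side");s=state()
print(s['tool_pos'],2*np.arctan2(s['tool_rot'][2],s['tool_rot'][1]),s['contact_force'],s['ft_torque'],s['time'],s['joint_pos'])
cv2.imwrite("pics/tw.png",cv2.resize(a[110:210,226:326,::-1],(400,400),interpolation=cv2.INTER_CUBIC))
E
```

```text
[ 0.50188549 -0.38760548  0.16006625] 1.5219719272666923 [-1.21189776  0.66546696  9.88905987] [0.20865223 0.30609279 0.05471092] 7.25 [-7.74933248e-01  1.43982787e-01  1.67471005e+00  8.74001590e-05
  1.31971682e+00 -7.26130428e-01]
```

View pics/tw.png

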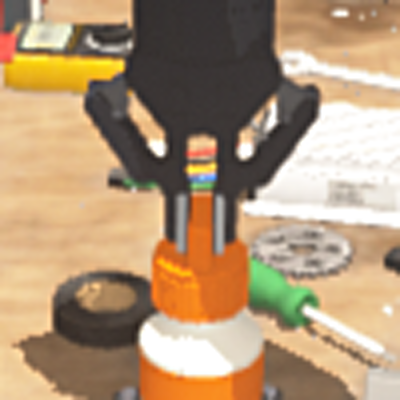

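The picture shows the bar end-on between the fingers at (276,165), so the cap turned with the gripper by 1.5 rad. Lifting slowly by 107 mm.

apply_moves(targets=[{"translation": [0, 0, -0.03], "twist": 0, "hand": 0}, {"translation": [0, 0, -0.04], "twist": 0, "hand": 0}, {"translation": [0, 0, -0.05], "twist": 0, "hand": 0}, {"translation": [0, 0, -0.05], "twist": 0, "hand": 0}, {"translation": [0, 0, -0.05], "twist": 0, "hand": 0}])

```text
time: 7.75
tool_pos: [0.5004, -0.3863, 0.1788]
tool_rot: [-0.001, 0.727, 0.687, -0.0]
contact_force: [0.5, 0.5, -1.1]
gripper_width: 0.148
grasp_force: 60.4
```

apply_moves(targets=[{"translation": [0, 0, -0.13], "twist": 0, "hand": 0}, {"translation": [0, 0, -0.15], "twist": 0, "hand": 0}, {"translation": [0, 0, -0.15], "twist": 0, "hand": 0}, {"translation": [0, 0, -0.15], "twist": 0, "hand": 0}, {"translation": [0, 0, -0.15], "twist": 0, "hand": 0}, {"translation": [0, 0, -0.1], "twist": 0, "hand": 0}, {"translation": [0, 0, -0.02], "twist": 0, "hand": 0}, {"translation": [0, 0, 0], "twist": 0, "hand": 0}])

```text
time: 8.55
tool_pos: [0.5011, -0.3869, 0.2653]
tool_rot: [0.0, 0.727, 0.687, 0.0]
contact_force: [0.6, -0.4, -0.7]
gripper_width: 0.153
grasp_force: 60.4
```

apply_moves(targets=[{"translation": [0, 0, 0], "twist": 0, "hand": 0}, {"translation": [0, 0, 0], "twist": 0, "hand": 0}, {"translation": [0, 0, 0], "twist": 0, "hand": 0}])

```text
time: 8.85
tool_pos: [0.5008, -0.3866, 0.2639]
tool_rot: [-0.001, 0.727, 0.687, -0.0]
contact_force: [0.2, -0.2, -0.8]
gripper_width: 0.152
grasp_force: 60.4
```

```bash
python3 - <<'E'
from h import *
a=grab_frame("side");s=state()
print(s['tool_pos'],s['contact_force'],s['grasp_force'],s['gripper_width'],s['time'])
cv2.imwrite("pics/up.png",cv2.resize(a[60:210,201:351,::-1],(450,450)))
E
```

```text
[ 0.5008333  -0.38666372  0.26413212] [ 1.04201294 -0.53353426  0.05271484] 60.43601989746094 0.15051964690563543 8.9
```

View pics/up.png

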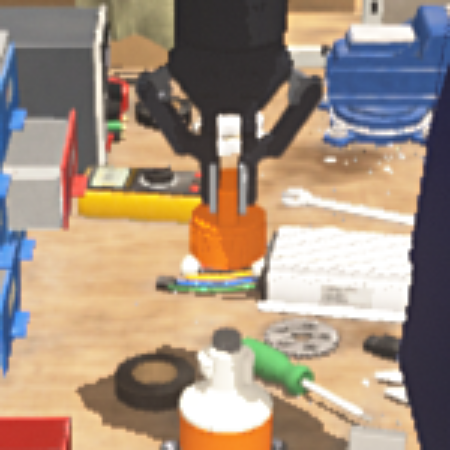

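The cap is held upright at about (277,138), roughly 97 mm above its seat, and the open bottle neck stands below it at (277,178). Handing in.

```bash
python3 -c "
from plant import *
print(job_done())"
```

```text
the job is handed in; nothing more can be done
None
```

The orange safety cap was pressed, twisted free and lifted off; I handed the job in with the gripper holding it upright about 97 mm above where it sat on its bottle, but no pass/fail verdict came back.

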